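Set the three worktop light switches to on, off, on

ROBOT

A 6-joint arm with a two-finger parallel gripper is mounted at the origin on a cart in front of the work surface, level with it; the furniture and walls round the work are solid. World frame = base frame: x ahead of the robot, y to its left, z up, the work surface at z = 0. Lengths are in m, angles in rad, forces in N, time in s.
With the tool pointing down it reaches from about 0.35 to 0.775 m from the base axis. Payload 7.3 kg.
Tool frame: the origin (TCP) lies at the centre of the arm's flange, where the gripper is bolted on; the fingertips stand 178 mm ahead of it and the grasp point (between the pads) lies 159 mm ahead of it; z points along the fingers, y is the line along which they close (so a half turn about z gives the same grasp; the last joint's range is limited). The gripper opens to 92 mm and grips with 3 to 60 N. Pads are 19 mm wide; open, the fingers measure 130 mm over their backs; the gripper's body (75 mm by 190 mm) begins 47 mm behind the grasp point.
Start: joints at [-1.247, 0.342, 1.524, -0, 1.275, -0.146], TCP at [0.238, -0.468, 0.405] pointing down, gripper open.
Joint ranges: [-2.53, 2.53], [-0.77, 2.02], [0.04, 2.7], [-1, 4.14], [0.28, 2.66], [-3.11, 3.11]. Speed limits (rad/s): [2.57, 2.57, 3.14, 3.14, 3.14, 3.14].

INTERFACE

Orientations are given as [roll, pitch, yaw] about the fixed x, y, z axes, in that order (R = Rz(yaw) Ry(pitch) Rx(roll)).
In Python, from cell import robot gives the robot as it stands.
- The arm moves only by the tool hand_motion, called after "Emit:" by a JSON object that holds its "fn" and its "kwargs", one argument or row to a line. Schema: {"type":"object","properties":{"segments":{"type":"array","items":{"type":"array","items":{"type":"array","items":{"type":"number"},"minItems":6,"maxItems":6},"minItems":1,"maxItems":8},"minItems":1,"maxItems":1},"jaw":{"type":"number"},"clamp_n":{"type":"number"},"only":{"type":"string"},"quiet":{"type":"boolean"},"lines":{"type":"string"}},"required":["segments"],"additionalProperties":false}. segments is a list that holds a single list of rows (three levels of brackets), with 1 to 8 rows, each of 6 numbers: dx, dy, dz in shares of 0.25 m (1.0 is 0.25 m), then a rotation vector rx, ry, rz in parts of the range, where 1.0 means pi rad; each row shifts and turns the commanded pose from where the row before left it, along the tool's axes as they then stand; what a row does not reach is not made up. A row lasts 1/12 s, in which the tool goes at most 0.0417 m and 0.125 rad, less where a joint would pass 70% of its speed; a pose out of reach is approached as far as the arm can. jaw is the finger opening in m, set as the call begins (left out keeps the last). The fingers move at their own pace and stop on an object; clamp_n is the grip in N (left out, the last holds). Time passes only in rows, so rows that do not move let the fingers close. The tool returns the time, the measured TCP pose, the force, the opening and the grip force at its end. only (a regular expression) keeps the lines of the reply that match it, lines (a string "A,B") keeps lines A to B, and quiet returns only ok. A shift or turn number past 1, either way, is cut back to 1. Input that does not fit is refused with a message, and nothing moves.
- robot.observe(): the state, without advancing time (a new reading comes with each control period).
- robot.read_camera(name): name is "side" or "top"; returns a dict with "image" (384x512x3 uint8, red, green, blue), "fx", "fy", "cx", "cy" (pixels), "pose" (4x4, takes a point from camera to world coordinates). Camera axes: x right, y down, z forward; pixel columns grow to the right and rows downward; lengths in m; the calibration is good to about 2 mm. A picture is of the moment at which its call begins. There is no depth.
- robot.hand_in(): hands the job in; it is judged then, once.
The state is a dict: "time": time; "qpos": joint angles; "qvel": joint speeds; "joint_efforts": joint torques, N m; "tool_pos": TCP position; "tool_rot": TCP orientation; "contact_force": force on the tool from outside, world axes, zero at the start; "torque": the same for the moment, N m; "opening": finger opening in m; "grip_force": force on a finger pad.
Only numpy, scipy, OpenCV 4.12 (cv2) and the standard library are available. Lean on these libraries where they do the work, as an engineer would, in place of code of your own. Each camera call takes 0.05 s, during which the arm holds its last target. There are 200 camera calls.

TASK

Set the three small lever switches on the lighting box to the evening pattern: left on, middle off, right on. On is leaning away from the robot (towards the bar mark), off is leaning towards the robot (towards the ring mark); some levers may already be right, and each must end right over against its stop.

Things in the scene. Friction and masses are not known exactly. Their poses are not given: they have to be found in the camera images.
- switch_box: Flat grey box with aluminium top, fixed to the worktop, 90 (x) by 180 (y) by 32 mm high. Origin: centre of its underside. x points away from the robot (yaw within 0.5 rad), y left, z up. Three equal black levers at x = 0, y = +50, 0, -50 mm, pivoting about the box's y direction at z = 30 mm. On its top a bar mark beyond each lever means on, a ring mark before it off.
- switch_1 (a joint): Left lever (box y = +50 mm): 8 mm thick, 13 mm wide, reaching 38 mm from its pivot, tip 16 mm off x = 0 at a stop. Angle in rad: +0.45 = on, leaning away from the robot (box +x); -0.45 = off, leaning to the robot; 0 = upright. Pushed past upright it snaps to that side's stop and stays; 1 to 3 N at the tip throw it. Starts on or off, seldom upright.
- switch_2 (a joint): Middle lever (box y = 0), same make and same angle meaning as the left one.
- switch_3 (a joint): Right lever (box y = -50 mm), same make and same angle meaning as the left one. (Room: a wall end and thick upright pipes stand at the left, between the arm's start and the box; draw the arm in close to its base before swinging past them.)

How it is judged:
By the outcome, as a careful person would: the job done as asked, in the order asked, and still so for the second after the job is handed in, with the robot touching nothing.
It also fails if it takes over 35 s, if anything falls off the work surface, if the arm or the gripper's body presses on something with over 40 N, if the wrist force passes 120 N, or if a joint passes its speed limit or range.

## Working session

There is one attempt and no reset: what is moved stays moved. The work goes in short steps, Python scripts to look and compute and a tool call to move; the robot and the scene stay as the last step left them, time stands still between calls to the robot, and variables do not carry over. Pictures are saved under pics/ and viewed, at most 10 in all, crops included, and the job is handed in when it is done.

```bash
ls; mkdir -p pics
```

Run:
```python
from cell import robot
import cv2,numpy as np
for n in("side","top"):
    c=robot.read_camera(n); cv2.imwrite(f"pics/{n}0.png",c["image"][:,:,::-1])
    print(n,c["fx"],c["fy"],c["cx"],c["cy"]);print(np.round(c["pose"],3).tolist())
s=robot.observe();print(s)
```

```text
pics
side 444.4621480541273 444.4621480541273 248.47003182850062 187.85883238247794
[[0.977, -0.135, 0.168, 0.403], [-0.215, -0.639, 0.739, -0.809], [0.008, -0.757, -0.653, 0.605], [0.0, 0.0, 0.0, 1.0]]
top 491.16477593687773 491.16477593687773 261.8214982607496 188.57880387857054
[[-0.027, -0.997, 0.076, 0.448], [-0.999, 0.026, -0.019, -0.168], [0.017, -0.076, -0.997, 0.923], [0.0, 0.0, 0.0, 1.0]]
{'time': 0.1, 'qpos': array([-1.24699003e+00,  3.42633172e-01,  1.52489830e+00,  2.87532777e-05,
        1.27542563e+00, -1.45995187e-01]), 'qvel': array([ 1.62271377e-05, -1.00736119e-03, -8.05301767e-04, -1.95123555e-03,
        2.04915288e-04,  5.61404477e-04]), 'joint_efforts': array([ 2.20872971e-03, -4.32002699e+01, -2.44691277e+01,  7.19126081e-02,
        5.26192656e-02, -5.13907594e-05]), 'tool_pos': array([ 0.2376594 , -0.4679927 ,  0.40413271]), 'tool_rot': array([-3.14024672e+00, -2.25700871e-04,  4.69792938e-01]), 'contact_force': array([ 0.24747655,  0.91063806, -1.17830169]), 'torque': array([-0.03904799,  0.03170195, -0.01473731]), 'grip_force': 0.0, 'opening': 0.09177153713774822}
```

View pics/top0.png

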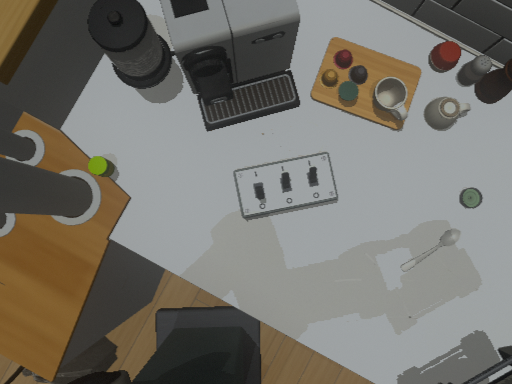

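View pics/side0.png

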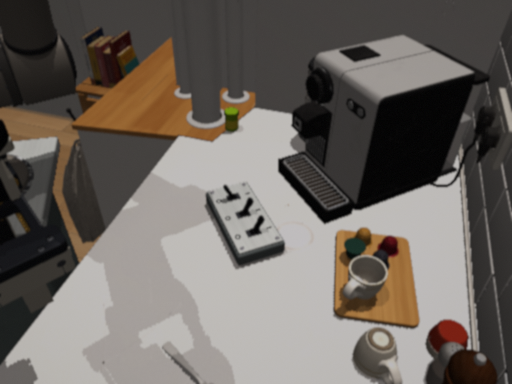

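The top view shows the box with its centre near pixel (286,185) and levers near (260,192), (286,182) and (313,176). The side view shows the same box near (243,222). Next I'll zoom in and cast rays.

Create h.py:
```python
import cv2,numpy as np
from cell import robot
def ray(c,uv,z):
    P=c["pose"];d=P[:3,:3]@[(uv[0]-c["cx"])/c["fx"],(uv[1]-c["cy"])/c["fy"],1];o=P[:3,3]
    return o+d*(z-o[2])/d[2]
def proj(c,p):
    P=c["pose"];q=P[:3,:3].T@(np.array(p)-P[:3,3]);return np.array([c["fx"]*q[0]/q[2]+c["cx"],c["fy"]*q[1]/q[2]+c["cy"]])
```

Run:
```python
from h import *
c=robot.read_camera("top");im=c["image"]
s=robot.read_camera("side")["image"]
a=cv2.resize(im[140:230,225:345],None,fx=5,fy=5,interpolation=2)
b=cv2.resize(s[170:270,195:295],None,fx=4.5,fy=4.5,interpolation=2)
o=np.zeros((450,1050,3),np.uint8);o[:,:600]=a;o[:,600:]=b
cv2.imwrite("pics/crop.png",cv2.resize(o,(798,342))[:,:,::-1])
g=im[140:230,225:345].max(2)
_,m=cv2.threshold(g,0,255,cv2.THRESH_OTSU)
# dark blobs (levers)
n,l,st,ce=cv2.connectedComponentsWithStats((g<60).astype(np.uint8))
for i in range(1,n):
    if st[i,4]>5: print(st[i]+[225,140,0,0,0],ce[i]+[225,140])
print(g[::6,::5])
```

```text
[310 168   6  15  81] [312.50617284 174.51851852]
[283 173   6  15  80] [285.4375 180.225 ]
[256 186   8  13  72] [259.65277778 192.26388889]
[[162 164 163 164 164 162 163 164 163 164 164 163 163 164 163 164 164 163
  164 164 163 164 164 163]
 [163 164 163 163 163 163 164 164 163 164 163 144 162 164 163 164 164 164
  163 165 165 164 165 165]
 [164 164 164 162 164 165 164 164 164 164 165 165 162 164 163 164 166 164
  164 156  97 164 165 164]
 [164 163 164 164 163 164 163 164 165 164 164 164 155 150  95  96 159 165
  164 164 144 150 165 164]
 [163 164 165 165 164 164 164 153  94 106 160 163 163 164 163 165 164 142
  164 164 165  91 164 164]
 [166 165 102 107 159 165 165 164 164 164 165 164 162 164 164 164 165  56
   54 164 164 123 165 164]
 [165 164 105 149 166 164 143 163 164 164 163 164  55 165 164 163 163  55
   56 164 164 165 164 165]
 [165 165 116 164 165 163 163 123 164 163 164 117  53 145 166 164 163  62
   69 165 164 164 147 165]
 [165 166 164 164 165 166  66  58 164 165 164 164  62  81 164 164 165 164
  164 164 164 164  98 165]
 [165 164 165 147 164 164 119  54 150 165 163 165 164 163 164 164 165 165
  151 165 164 149 141 164]
 [164 164 164  98 164 164 163 110 112 165 164 165 164 162 164 164 164 165
  163  93  92  69 107 165]
 [164 165 164 104 165 164 163  98 142 163 163 164 164 110  90  70 102 108
  109 160 164 166 165 165]
 [164 164 153 151 144 164 163 105  91  77  98 109 107 160 164 166 164 165
  164 164 164 164 165 165]
 [153 152 151 152  82  90  89 146 150 158 164 163 165 165 164 164 165 164
  164 164 164 164 164 164]
 [152 152 152 151 152 150 152 150 150 149 165 164 165 164 165 163 164 165
  165 164 165 165 164 165]]
```

View pics/crop.png

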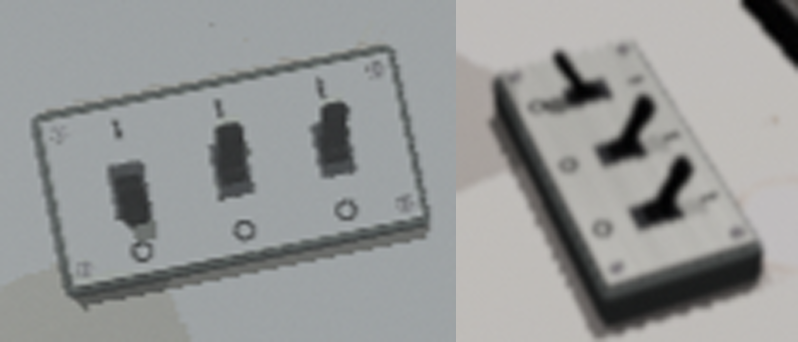

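The crop shows the left lever leaning towards the robot (off), and the middle and right levers leaning away (on). So I have to push left to on and middle to off, and leave right alone. The top-face corners in the crop are at about (36,118), (390,47), (428,222) and (72,293).

Add to h.py:
```python
def box():
    c=robot.read_camera("top")
    k=np.array([(36,118),(390,47),(428,222),(72,293)])/3.8+[225,140]
    p=np.array([ray(c,u,.032) for u in k]);return p
```

Run:
```python
from h import *
p=box();print(np.round(p,4))
ctr=p.mean(0)[:2]; d=(p[0]+p[3]-p[1]-p[2])[:2];yaw=np.arctan2(-d[0],d[1])
d2=(p[0]+p[1]-p[2]-p[3])[:2]
print("len",np.linalg.norm(d)/2,np.linalg.norm(d2)/2,"ctr",ctr,"yaw",yaw,np.arctan2(d2[1],d2[0]))
R=np.array([[np.cos(yaw),-np.sin(yaw)],[np.sin(yaw),np.cos(yaw)]])
ct=robot.read_camera("top");cs=robot.read_camera("side")
for y,a in((.05,-.45),(0,.45),(-.05,.45)):
    t=[.038*np.sin(a),y];w=np.r_[ctr+R@t,.03+.038*np.cos(a)]
    print("tip",w,proj(ct,w),proj(cs,w),"pivot",proj(ct,np.r_[ctr+R@[0,y],.032]))
print(robot.observe()["tool_pos"])
# side-view check: project box top corners
for u in((45,90),(-45,90),(45,-90),(-45,-90)): print(u,proj(cs,np.r_[ctr+R@(np.array(u)/1000),.032]))
```

```text
[[ 0.5491 -0.1359  0.032 ]
 [ 0.5792 -0.3073  0.032 ]
 [ 0.4943 -0.3224  0.032 ]
 [ 0.4648 -0.1511  0.032 ]]
len 0.1739055241167714 0.08594779782357763 ctr [ 0.52185039 -0.22919171] yaw 0.1720731107878351 0.17724872508523457
tip [ 0.49700454 -0.18276024  0.06421699] [261.21816856 197.89395001] [223.20227617 186.25200836] pivot [259.14147412 190.01079019]
tip [ 0.53813498 -0.22636158  0.06421699] [285.36876581 173.90258257] [249.73989256 198.50431819] pivot [286.04833492 184.62928372]
tip [ 0.54669624 -0.27562317  0.06421699] [313.14027285 168.36804338] [260.7309119  216.46588029] pivot [312.86000953 179.26681496]
[ 0.23767262 -0.46809658  0.40454771]
(45, 90) [245.63475358 179.06928173]
(-45, 90) [203.09190305 189.92193648]
(45, -90) [284.46278207 240.44848302]
(-45, -90) [236.11092511 255.29307239]
```

Units first: shifts go in shares of 0.25 m and turns go in shares of pi rad. So 0.1 rad is 0.0318.

Emit:
{"fn": "hand_motion", "kwargs": {
  "segments": [
    [[0,0,0,0,0,0.0318],[0,0,0,0,0,0.0318],[0,0,0,0,0,0.0306],[0,0,0,0,0,0],[0,0,0,0,0,0]]
  ],
  "jaw": 0
}}

```text
time: 0.77
tool_pos: [0.2377, -0.4681, 0.4047]
tool_rot: [3.142, 0.0, 0.177]
contact_force: [-0.9, -0.1, 0.3]
opening: 0.063
grip_force: 0.0
```

Add to h.py:
```python
from scipy.spatial.transform import Rotation as Ro
CTR=np.array([.5219,-.2292]);YAW=.174
def go(bx,by,tipz):
    s=robot.observe();B=Ro.from_euler("z",YAW)
    w=np.r_[CTR,0]+B.apply([bx,by,0]);w[2]=tipz+.178
    R=Ro.from_euler("xyz",s["tool_rot"]);print("tool-axes delta",np.round(R.inv().apply(w-s["tool_pos"]),4),"now box",np.round(B.inv().apply(s["tool_pos"]-np.r_[CTR,.178]),4),"rot",np.round(s["tool_rot"],3),s["opening"],"F",np.round(s["contact_force"],1),"t",s["time"])
```

```bash
python3 -c "from h import *;go(-.045,.05,.12)"
```

```text
tool-axes delta [ 0.2769 -0.2354  0.1067] now box [-0.3213 -0.1861  0.2267] rot [3.142 0.    0.177] 0.0630188543993169 F [-0.9 -0.1  0.3] t 0.7667
```

Converted, 0.023 m is 0.092, -0.02 m is -0.08.

Emit:
{"fn": "hand_motion", "kwargs": {
  "segments": [
    [[0.092,-0.08,0,0,0,0],[0.092,-0.08,0,0,0,0],[0.092,-0.08,0,0,0,0],[0.092,-0.08,0,0,0,0],[0.092,-0.08,0,0,0,0],[0.092,-0.08,0,0,0,0],[0.092,-0.08,0,0,0,0],[0.092,-0.08,0,0,0,0]]
  ]
}}

```text
time: 1.43
tool_pos: [0.3919, -0.2774, 0.4048]
tool_rot: [3.141, -0.0, 0.177]
contact_force: [1.2, -0.5, -0.5]
opening: 0.01
grip_force: 0.0
```

Emit:
{"fn": "hand_motion", "kwargs": {
  "segments": [
    [[0.092,-0.08,0,0,0,0],[0.092,-0.08,0.08,0,0,0],[0.092,-0.08,0.08,0,0,0],[0.092,-0.06,0.08,0,0,0],[0,0,0.08,0,0,0],[0,0,0.08,0,0,0],[0,0,0,0,0,0],[0,0,0,0,0,0]]
  ]
}}

```text
time: 2.1
tool_pos: [0.4688, -0.1888, 0.3043]
tool_rot: [-3.14, 0.002, 0.176]
contact_force: [0.1, 0.5, -0.5]
opening: 0.0005
grip_force: 0.0
```

Run:
```python
from h import *
go(-.045,.05,.055)
im=[robot.read_camera(n)["image"] for n in("top","side")]
cv2.imwrite("pics/a.png",cv2.resize(np.hstack([im[0][90:290,150:400],im[1][100:300,120:370]]),None,fx=1.6,fy=1.6)[:,:,::-1])
```

```text
tool-axes delta [ 0.0004 -0.001   0.0713] now box [-0.0453  0.049   0.1263] rot [-3.14e+00  2.00e-03  1.76e-01] 0.00048372595970610474 F [ 0.1  0.5 -0.5] t 2.1
```

View pics/a.png

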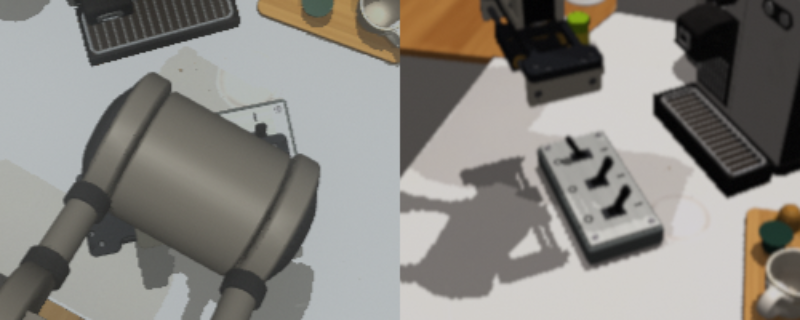

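The side view shows the closed fingertips (near 565,90 in the montage) above and in front of the left lever, with room around them. I'll descend and push it away from the robot.

Converted, 0.024 m is 0.096, 0.023 m is 0.092.

Emit:
{"fn": "hand_motion", "kwargs": {
  "segments": [
    [[0,0,0.096,0,0,0],[0,0,0.096,0,0,0],[0,0,0.092,0,0,0],[0,0,0,0,0,0],[0.04,0,0,0,0,0],[0.04,0,0,0,0,0],[0.024,0,0,0,0,0],[0.024,0,0,0,0,0]]
  ]
}}

```text
time: 2.87
tool_pos: [0.502, -0.1835, 0.2354]
tool_rot: [3.139, -0.003, 0.174]
contact_force: [-0.1, -0.0, -0.2]
opening: 0.0003
grip_force: 0.1
```

Emit:
{"fn": "hand_motion", "kwargs": {
  "segments": [
    [[0.016,0,0,0,0,0],[0.012,0,0,0,0,0],[0,0,0,0,0,0],[0,0,0,0,0,0]]
  ]
}}

```text
time: 3.2
tool_pos: [0.5074, -0.1821, 0.2338]
tool_rot: [3.142, -0.0, 0.174]
contact_force: [-0.1, 0.2, 0.7]
opening: 0.0002
grip_force: 0.0
```

Run:
```python
from h import *
go(-.004,.05,.055)
c=robot.read_camera("side")["image"]
cv2.imwrite("pics/b.png",cv2.resize(c[150:280,170:320],None,fx=4,fy=4)[:,:,::-1])
```

```text
tool-axes delta [ 0.0021 -0.0011  0.0008] now box [-0.0061  0.0489  0.0558] rot [ 3.142 -0.     0.174] 0.0002149438009303942 F [-0.1  0.2  0.7] t 3.2
```

View pics/b.png

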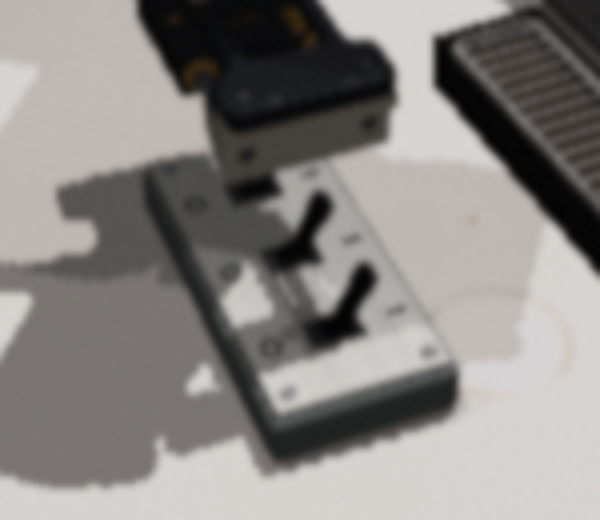

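The gripper body, around (300,120), hides the left lever. I'll back off, lift, and move to the far side of the middle lever, looking on the way.

Converted, -0.03 m is -0.12, -0.02 m is -0.08.

Emit:
{"fn": "hand_motion", "kwargs": {
  "segments": [
    [[-0.04,0,0,0,0,0],[0,0,-0.12,0,0,0],[0,0,-0.12,0,0,0],[0,0,-0.08,0,0,0],[0,0,0,0,0,0],[0,0,0,0,0,0]]
  ]
}}

```text
time: 3.75
tool_pos: [0.4968, -0.1841, 0.3146]
tool_rot: [3.14, -0.002, 0.173]
contact_force: [-0.0, -0.4, -0.7]
opening: 0.0
grip_force: 0.0
```

Run:
```python
from h import *
go(.045,0,.12)
c=robot.read_camera("side")["image"]
cv2.imwrite("pics/c.png",cv2.resize(c[120:280,170:320],None,fx=3.5,fy=3.5)[:,:,::-1])
```

```text
tool-axes delta [0.0619 0.0487 0.0168] now box [-0.0169  0.0487  0.1366] rot [ 3.14e+00 -2.00e-03  1.73e-01] 4.318089911899375e-05 F [-0.  -0.4 -0.7] t 3.75
```

View pics/c.png

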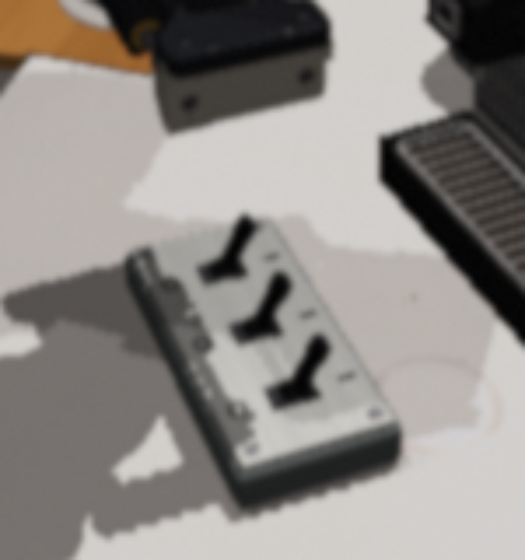

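The left lever (240,245) now leans away, matching the other two. Before lowering on the far side, I'll check whether the visible block is the gripper body rather than the fingers.

Run:
```python
from h import *
c=robot.read_camera("side");B=Ro.from_euler("z",YAW)
for n,b in(("body",(-.017-.037,-.046,.203)),("body",(-.017+.037,-.046,.203)),("fingtip",(-.017-.0095,.049-.019,.1366)),("fingtip",(-.017+.0095,.049-.019,.1366))):
    print(n,(proj(c,np.r_[CTR,0]+B.apply(b))-[170,120])*3.5)
```

```text
body [170.62999221 141.6670524 ]
body [329.50984952 103.73896178]
fingtip [176.61895523 149.77779194]
fingtip [212.70240869 141.09508213]
```

Emit:
{"fn": "hand_motion", "kwargs": {
  "segments": [
    [[0.08,0,0,0,0,0],[0.08,0.08,0,0,0,0],[0.088,0.116,0,0,0,0],[0,0,0.068,0,0,0],[0,0,0,0,0,0],[0,0,0,0,0,0]]
  ]
}}

```text
time: 4.35
tool_pos: [0.566, -0.2211, 0.2941]
tool_rot: [-3.138, 0.005, 0.174]
contact_force: [0.1, 0.3, -0.5]
opening: 0.0006
grip_force: 0.0
```

Run:
```python
from h import *
go(.045,0,.055)
c=robot.read_camera("side")["image"]
cv2.imwrite("pics/d.png",cv2.resize(c[100:280,150:350],None,fx=3,fy=3)[:,:,::-1])
```

```text
tool-axes delta [0.0004 0.0006 0.0611] now box [0.0449 0.0003 0.1161] rot [-3.138  0.005  0.174] 0.0006379574321949454 F [ 0.1  0.3 -0.5] t 4.35
```

View pics/d.png

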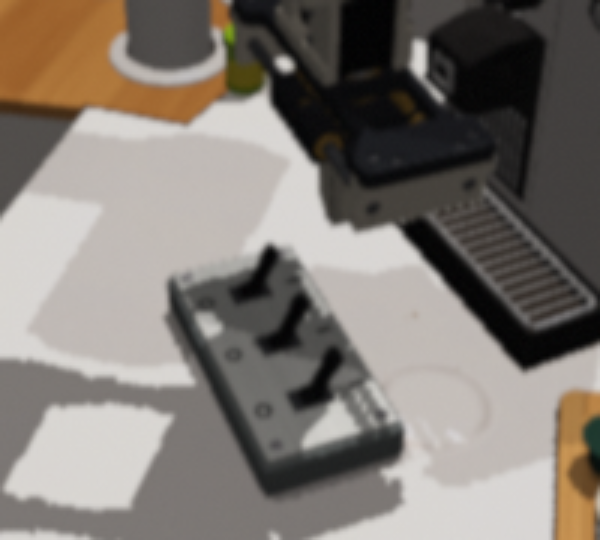

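The block is the body: its projected corners match the picture, and a fingertip shows at (345,220). The machine is clear. I'll descend behind the middle lever and push it towards the robot.

Converted, 0.021 m is 0.084, 0.02 m is 0.08.

Emit:
{"fn": "hand_motion", "kwargs": {
  "segments": [
    [[0,0,0.08,0,0,0],[0,0,0.08,0,0,0],[0,0,0.084,0,0,0],[0,0,0,0,0,0],[0,0,0,0,0,0]]
  ]
}}

```text
time: 4.82
tool_pos: [0.5664, -0.2209, 0.2356]
tool_rot: [-3.14, 0.002, 0.174]
contact_force: [0.2, -0.3, 0.4]
opening: 0.0007
grip_force: 0.0
```

Emit:
{"fn": "hand_motion", "kwargs": {
  "segments": [
    [[-0.04,0,0,0,0,0],[-0.04,0,0,0,0,0],[-0.032,0,0,0,0,0],[-0.024,0,0,0,0,0],[-0.02,0,0,0,0,0],[0,0,0,0,0,0],[0,0,0,0,0,0]]
  ]
}}

```text
time: 5.4
tool_pos: [0.5285, -0.2283, 0.2361]
tool_rot: [3.141, -0.0, 0.173]
contact_force: [-0.6, -0.5, -1.1]
opening: 0.0006
grip_force: 0.0
```

```bash
python3 -c "from h import *;go(.0055,0,.055)"
```

```text
tool-axes delta [-0.0012 -0.0003  0.0031] now box [ 0.0067 -0.0003  0.0581] rot [ 3.141 -0.     0.173] 0.0005608258109351455 F [-0.6 -0.5 -1.1] t 5.4
```

Emit:
{"fn": "hand_motion", "kwargs": {
  "segments": [
    [[0.04,0,0,0,0,0],[0,0,-0.12,0,0,0],[0,0,-0.12,0,0,0],[0,0,-0.12,0,0,0],[-0.12,0,-0.08,0,0,0],[-0.12,0,-0.08,0,0,0],[-0.12,0,-0.08,0,0,0],[0,0,0,0,0,0]]
  ]
}}

```text
time: 6.07
tool_pos: [0.4472, -0.2426, 0.3897]
tool_rot: [3.137, -0.002, 0.172]
contact_force: [1.5, -0.6, 1.0]
opening: 0.0004
grip_force: 0.0
```

Run:
```python
from h import *
c=robot.read_camera("side")["image"]
cv2.imwrite("pics/e.png",cv2.resize(c[100:280,150:350],None,fx=3,fy=3)[:,:,::-1])
```

```text
(no output)
```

View pics/e.png

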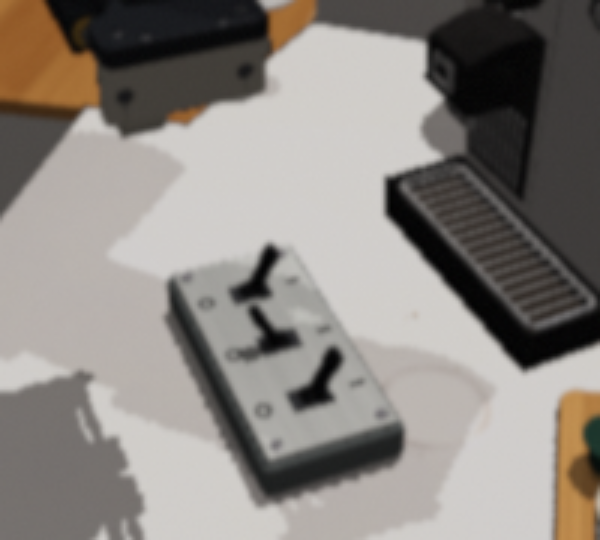

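The left lever (265,270) and right lever (325,375) lean away from the robot. The middle lever (265,325) leans towards it, and the gripper is clear of the box. The pattern is right, so I'm handing in.

Emit:
{"fn": "hand_motion", "kwargs": {
  "segments": [
    [[0,0,0,0,0,0],[0,0,0,0,0,0]]
  ]
}}

```text
time: 6.28
tool_pos: [0.4505, -0.2419, 0.385]
tool_rot: [-3.141, 0.0, 0.174]
contact_force: [-0.0, 0.1, 0.1]
opening: 0.0003
grip_force: 0.0
```

```bash
python3 -c "from cell import robot;print(robot.hand_in())"
```

```text
the job is handed in; nothing more can be done
None
```

The evening pattern is set and handed in at about 6.3 s: left on, middle off, right on (right was already on and left alone); the last side-camera picture shows all three levers leaning the right way, with the gripper clear of the box.

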